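Roll a vial into the contact reader with a paddle

TASK

Take the paddle from its white tray and with its blade roll the lying vial gently along the track, over the small step and up against the reader's sprung pad; press it there with the paddle at about 6 newtons (3 to 12 will do) for a good second, so that the reader can read it. Never press harder than 15 newtons, do not fling the vial, and never lift it or touch it with the fingers. Then ease off slowly so that the vial stays lying in the bed at the reader, and stand the paddle upright on the floor of its tray again, leaving everything else in place.

Things in the scene. Friction and masses are not known exactly. Their poses are not given: they have to be found in the camera images.
- reader: Fixed bench reader with roll-in track. Origin: on the bench, mid-track; x = rolling direction towards its white housing, z up. Flat aluminium deck, top 14 mm above the origin, from x = -170 to +70 mm. Grey guide rails: inner faces at y = +-36 mm, tops 22 mm up. Rear lip at x = -170 to -166 mm, 17 mm up. Overall 370 mm long, 92 wide.
- step (a point): Mid-point of the step's edge at the end of the reader's deck (reader x = 70 mm, 14 mm up). Here the vial drops 2 mm into the bed, the flat floor (12 mm up) from here to the housing, with the same rails beside it. Axes as the reader's.
- housing_front (a point): Middle of the white housing's front face (92 wide, 66 high, 72 deep), at reader x = 128 mm. In front of it a black sprung pad (44 wide, 22 high, centre 27 mm up) faces the track; its face is 13 to 31 mm before this point, different each time and not measured: feel for it. It yields about 1 mm per 3 N from first touch (travel 6 mm, damped); its mount stays put. Axes as the reader's.
- vial_center (a point): Centre of the closed lying vial (amber glass, white cap of the same diameter): a plain cylinder of diameter 28 mm and length 62 mm, 40 to 85 g. y = its own axis, lying across the track; x and z turn as it rolls. It rolls freely. Its centre is 28 mm above the reader's origin on the deck, 26 mm in the bed.
- paddle_grip (a point): Middle of the paddle's straight steel bar, where it is gripped and about balances. x along the bar towards the blade, z up. Bar 14 mm wide (y), 16 high (z), free for gripping from x = -40 to +40 mm. At its rear (x = -55 to -49 mm) a foot plate, 40 wide, underside 30 mm below this point, level with the blade's underside, so that it stands by itself. 140 g.
- blade (a point): Middle of the flat front face of the paddle's grey upright blade (44 wide, 46 high, 6 thick), 55 mm ahead of the bar's middle (along the bar) and 7 mm below it. The blade reaches from 30 mm below the bar's middle to 16 mm above it. Axes as the bar's.
- tray: White open tray, fixed on the bench, outside 150 (x) by 100 (y) mm, walls 4 mm thick and 12 mm high, floor 4 mm thick. Origin: middle of the underside. The paddle stands in it at the start, its bar roughly along the tray's x, and belongs there again at the end.
- reagent: Bystander: white bottle with orange cap, 64 mm wide, 130 high. Origin: centre of the underside.
- jar: Bystander: amber jar with white lid, 56 mm wide, 70 high. Origin: centre of the underside.
- spare_vial: Bystander: another amber vial, with white cap, 28 mm wide, 62 high, standing upright on the bench. Origin: centre of the underside.
- tip_box: Bystander: box of pipette tips with clear lid, 124 by 89 mm, 80 high. Origin: centre of the underside.
- pipette: Bystander: hand pipette lying on the bench, 235 mm long along its x, 30 wide and 24 high. Origin: on the underside, near the middle.
- beaker: Bystander: clear open beaker, 70 mm wide, 85 high. Origin: centre of the underside.
Not all that is in view belongs to the job. What is shaped like the part that bears paddle_grip but green, pink or turquoise is not meant.

How it is judged (in metres and radians):
On the way, in this order (a step that is already met when the one before it is completed fails the run):
1. the paddle is taken up out of its tray (z of paddle_grip in the frame of tray above 0.05 m and contact force between the fingers and paddle above 0.5 N), for 0.1 s.
2. the vial, lying in the bed, is pressed against the reader's pad with the held paddle at 2.5 to 13 N for 0.8 s (x of vial_center in the frame of reader above 0.074 m and y of vial_center in the frame of reader between -0.012 and 0.012 m and z of vial_center in the frame of reader between 0.022 and 0.0275 m and angle between the y axis of vial_center and the y axis of reader, either way round below 0.2 rad and contact force between vial and reader between 2.5 and 13 N and contact force between paddle and vial between 2.5 and 13 N and contact force between the fingers and paddle above 0.5 N), for 0.8 s.
At the end, for the whole second after the job is handed in: The vial rests in the bed: centre over 74 mm along the reader's x, within 12 mm of mid-track, 22 to 27.5 mm up, axis within 0.2 rad of square. The paddle, released, stands at rest upright (0.08 rad), its bar 30 to 37.5 mm above the tray's underside and within 45 mm of the tray's centre (x of vial_center in the frame of reader above 0.074 m and y of vial_center in the frame of reader between -0.012 and 0.012 m and z of vial_center in the frame of reader between 0.022 and 0.0275 m and angle between the y axis of vial_center and the y axis of reader, either way round below 0.2 rad and linear speed of each of vial, paddle below 0.01 m/s and contact force between paddle and vial below 0.1 N and horizontal distance between paddle_grip and tray below 0.045 m and angle between paddle_grip's own z axis and vertical below 0.08 rad and z of paddle_grip in the frame of tray between 0.03 and 0.0375 m); the robot touches nothing.
It fails at once if the vial is pressed by the paddle, or pressed or struck on the reader, with more than 15 N (contact force between paddle and vial above 15 N or contact force between vial and reader above 15 N).
It fails at once if the vial is flung (faster than 0.3 m/s) (linear speed of vial above 0.3 m/s).
It fails at once if the fingers touch the vial (contact force between the fingers and vial above 0.2 N).
It fails at once if the vial is lifted off the track or falls from it (z of vial_center in the frame of reader above 0.04 m or z of vial_center in the frame of reader below 0.02 m).
It fails at once if a bystander is moved by more than 20 mm (distance of any of reagent, jar, spare_vial, tip_box, pipette, beaker from where it was at the start of the episode above 0.02 m).
It also fails if it takes over 69 s, if anything falls off the work surface, if the arm or the gripper's body presses on something with over 40 N, if the wrist force passes 120 N, or if a joint passes its speed limit or range.

ROBOT

A 6-joint arm with a two-finger parallel gripper is mounted at the origin on the work surface. World frame = base frame: x ahead of the robot, y to its left, z up, the work surface at z = 0. Lengths are in mm, angles in rad, forces in N, time in s.
With the tool pointing down it reaches from about 275 to 1000 mm from the base axis. Payload 8.4 kg.
Tool frame: the origin (TCP) lies on the centre line of the jaws, within the pads' length; the fingertips stand 14 mm ahead of it and the grasp point (between the pads) lies 5 mm behind it; z points along the fingers, y is the line along which they close (so a half turn about z gives the same grasp; the last joint's range is limited). The gripper opens to 85 mm and grips with 20 to 120 N. Pads are 22 mm wide; open, the fingers measure 114 mm over their backs; the gripper's body (76 mm by 85 mm) begins 54 mm behind the grasp point. The pads swing forward as they close: fully open they stand 13 mm farther back than shut.
Start: joints at [-0.002, 0.353, 1.633, -0, 1.155, -0.002], TCP at [625.002, -0, 245.281] pointing down, gripper open.
Joint ranges: [-2.63, 2.63], [-0.92, 2.1], [0.06, 2.66], [-1.3, 4.44], [0, 2.69], [-3.02, 3.02]. Speed limits (rad/s): [2.22, 2.22, 2.79, 3.14, 3.14, 3.14].

INTERFACE

Orientations are given as [roll, pitch, yaw] about the fixed x, y, z axes, in that order (R = Rz(yaw) Ry(pitch) Rx(roll)).
In Python, from rig import r gives the robot as it stands.
- The arm moves only by the tool step_arm, never from a script. Its argument "plan" is text: rows parted by semicolons, each of 7 numbers parted by spaces: the turn, a rotation vector about the world's x, y, z in degrees, then the shift along the world's x, y, z in mm, then the closure in counts, from 0 (fully open) to 255 (shut). In form: rx ry rz x y z hand; .... A call has 1 to 8 rows; each row is the pose to reach, as a shift and turn from the pose commanded when the call began; what a row does not reach only later rows make up. A row lasts 1/10 s, in which the tool goes at most 50 mm and 8.59 degrees, less where a joint would pass 70% of its speed; a pose out of reach is approached as far as the arm can. A call with a gripper value outside its range is refused whole. The fingers move at their own pace and stop on an object; "force" is the grip in N (left out, the last holds). Time passes only in rows, so rows that repeat a pose let the fingers close. It gives the time, the measured TCP pose, the force, the opening and the grip force at its end, in the units of the state.
- r.sense(): the state, without advancing time (a new reading comes with each control period).
- r.grab_frame(name): name is "scene" or "side" or "wrist"; returns (picture, depth): 384x512x3 uint8, red, green, blue; 384x512 float32, mm along the optical axis (not along the pixel's ray), 0 where there is no reading.
- r.get_calibration(name): a dict with "K" (3x3 intrinsics, pixels), "k1" (the pictures are not rectified: a ray, as slopes to the right and down, at radius r is drawn at 1 + k1 r^2 times it, then the intrinsics apply), "world_from_camera" (4x4, takes a point from camera to world coordinates). Camera axes: x right, y down, z forward; pixel columns grow to the right and rows downward; lengths in mm; the calibration is good to about 2 mm. A picture is of the moment at which its call begins: read the wrist's pose just before it. get_calibration takes no time and is no camera call; for the wrist camera it gives the pose at the moment of the call.
- r.sign_off(): hands the job in; it is judged then, once.
The state is a dict: "clock": time; "qpos": joint angles; "qvel": joint speeds; "joint_efforts": joint torques, N m; "eef_pos": TCP position; "tcp_rot": TCP orientation; "contact_force": force on the tool from outside, world axes, zero at the start; "wrist_torque": the same for the moment, N m; "opening": opening from 0.0 (shut) to 1.0 (fully open); "grasp_force": force on a finger pad.
Only numpy, scipy, OpenCV 4.12 (cv2) and the standard library are available. Lean on these libraries where they do the work, as an engineer would, in place of code of your own. Each camera call takes 0.05 s, during which the arm holds its last target. There are 200 camera calls.

## Working session

There is one attempt and no reset: what is moved stays moved. The work goes in short steps, Python scripts to look and compute and a tool call to move; the robot and the scene stay as the last step left them, time stands still between calls to the robot, and variables do not carry over. Pictures are saved under pics/ and viewed, at most 10 in all, crops included, and the job is handed in when it is done.

Besides the shell and the picture viewer there is one more tool, called as name(argument=value, ...) on one line, values as JSON. step_arm: Moves the arm, as the interface text tells. Its arguments: {"type":"object","properties":{"plan":{"type":"string"},"force":{"type":"number"}},"required":["plan"]}

```bash
mkdir -p pics
cat > h.py <<'E'
import numpy as np, cv2
from rig import r
def grab(n):
    c=r.get_calibration(n); p,d=r.grab_frame(n); return p,d,c
def ray(c,u,v):
    K=np.array(c["K"]);T=np.array(c["world_from_camera"])
    x=(u-K[0,2])/K[0,0]; y=(v-K[1,2])/K[1,1]
    a,b=x,y
    for _ in range(20):
        s=1+c["k1"]*(a*a+b*b); a,b=x/s,y/s
    return T[:3,3],T[:3,:3]@np.array([a,b,1.0])
def onplane(c,u,v,z):
    o,d=ray(c,u,v); return o+d*(z-o[2])/d[2]
def pt(c,d,u,v):
    o,w=ray(c,u,v); return o+w*d[int(round(v)),int(round(u))]
def cloud(c,d):
    K=np.array(c["K"]);T=np.array(c["world_from_camera"])
    v,u=np.mgrid[:d.shape[0],:d.shape[1]]
    x=(u-K[0,2])/K[0,0]; y=(v-K[1,2])/K[1,1];a,b=x,y
    for _ in range(20):
        s=1+c["k1"]*(a*a+b*b); a,b=x/s,y/s
    P=np.stack([a*d,b*d,d],-1)
    return P@T[:3,:3].T+T[:3,3]
E
python3 - <<'E'
from h import *
ps=[]
for n in ("scene","side"):
    p,d,c=grab(n); np.savez(f"{n}.npz",p=p,d=d,c=c); cv2.imwrite(f"pics/{n}.png",cv2.resize(p[:,:,::-1],(768,576)))
    T=np.array(c["world_from_camera"]);print(n,T.round(2).tolist(),c["K"],c["k1"])
print(r.sense())
E
```

```text
scene [[-0.81, 0.4, -0.44, 1099.99], [0.59, 0.55, -0.58, 670.86], [0.01, -0.73, -0.68, 838.48], [0.0, 0.0, 0.0, 1.0]] [[441.96681087   0.         255.91962813]
 [  0.         441.96681087 187.72300915]
 [  0.           0.           1.        ]] 0.05421867993157054
side [[-0.77, -0.49, 0.4, 188.32], [-0.63, 0.59, -0.5, 480.91], [0.01, -0.64, -0.77, 826.25], [0.0, 0.0, 0.0, 1.0]] [[392.60703638   0.         253.43199918]
 [  0.         392.60703638 195.23319964]
 [  0.           0.           1.        ]] -0.09301519746264536
{'clock': 0.1, 'qpos': array([-2.40650146e-03,  3.53580009e-01,  1.63404120e+00, -2.70079643e-05,
        1.15521630e+00, -2.38282537e-03]), 'qvel': array([-0.00053193,  0.00142397, -0.00119858,  0.00048101,  0.00011973,
       -0.00062   ]), 'joint_efforts': array([ 4.27485766e-04, -6.06356549e+01, -3.42817569e+01, -7.40920814e-05,
        3.91241178e-03, -4.99377973e-05]), 'eef_pos': array([ 6.24595377e+02, -1.12101507e-02,  2.44643995e+02]), 'tcp_rot': array([-3.14034775e+00,  2.17291898e-05,  1.57078358e+00]), 'contact_force': array([-0.1355663 , -0.58106881, -0.03579994]), 'wrist_torque': array([ 0.0260013 , -0.04030455,  0.020114  ]), 'grasp_force': 0.0, 'opening': 0.9977317308896134}
```

View pics/scene.png

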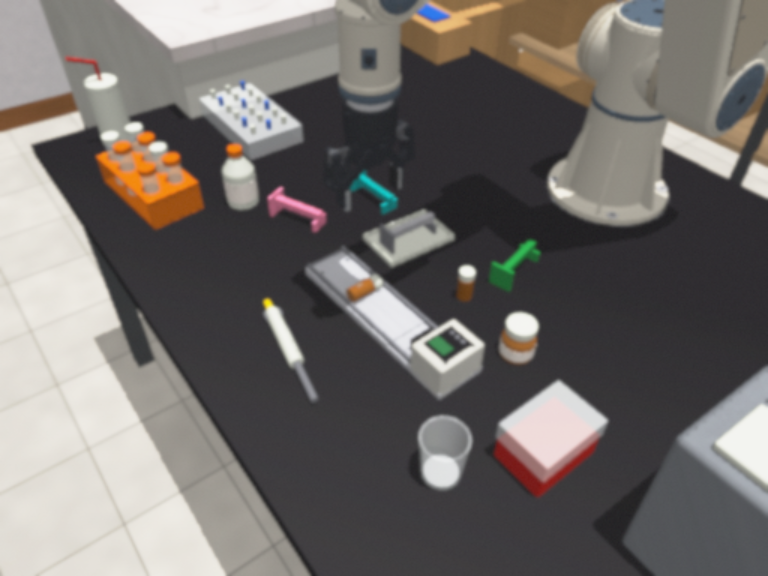

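View pics/side.png

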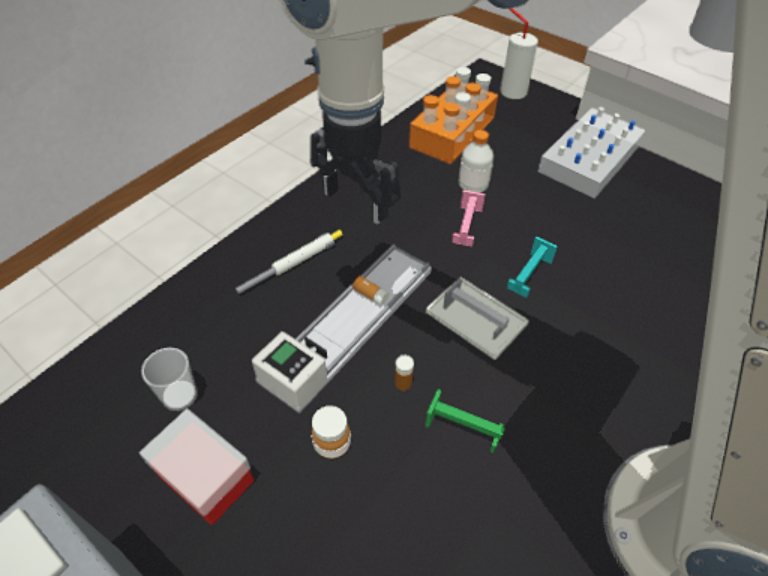

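The grey paddle stands in the white tray at scene (272,152) and side (317,203) in native pixels. The green (side 310,280), pink (313,145) and turquoise (354,177) lookalikes are not meant. The vial is at scene (241,193), and the reader housing is at the lower end of the track.

Run:
```python
from h import *
D={}
for n in ("scene","side"):
    z=np.load(n+".npz",allow_pickle=True);D[n]=(z["p"],z["d"],z["c"].item())
s=2/3
pts={"scene":dict(housTL=(411,345),housT=(453,321),housR=(484,348),housB=(440,368),railrearL=(306,269),railrearR=(345,250),vial=(362,289),barA=(385,238),barB=(435,217),trayL=(363,238),trayT=(405,212),trayR=(454,237),trayB=(400,264),spare=(467,270),jar=(521,325),reag=(236,150),beaker=(445,430)),
"side":dict(housL=(254,360),housT=(283,332),housR=(327,366),housB=(296,390),rearL=(394,247),rearR=(430,265),vial=(370,290),barA=(450,287),barB=(507,320),trayL=(427,308),trayT=(462,279),trayR=(527,321),trayB=(493,356),spare=(404,362),jar=(329,415),pad=(316,349))}
for n in pts:
    p,d,c=D[n]
    for k,(u,v) in pts[n].items():print(n,k,pt(c,d,u*s,v*s).round(0) if d[int(v*s),int(u*s)]>0 else None)
cr=D["side"][0][120:280,150:370,::-1]
cv2.imwrite("pics/crop.png",cv2.resize(cr,None,fx=3.5,fy=3.5,interpolation=cv2.INTER_CUBIC))
```

```text
scene housTL [657. 151.  64.]
scene housT [570. 149.  63.]
scene housR [526. 185.   1.]
scene housB [651. 214.  67.]
scene railrearL [ 669. -147.   11.]
scene railrearR [ 586. -139.   22.]
scene vial [630. -20.  37.]
scene barA [ 508. -117.   28.]
scene barB [ 365. -138.    1.]
scene trayL [ 523. -170.   -0.]
scene trayT [ 404. -189.   -0.]
scene trayR [372. -69.  -3.]
scene trayB [512. -64.   2.]
scene spare [469.  70.  62.]
scene jar [493. 223.  69.]
scene reag [ 658. -411.  127.]
scene beaker [710. 296.  55.]
side housL [647. 218.  65.]
side housT [690. 124.   0.]
side housR [579. 132.  12.]
side housB [563. 213.  60.]
side rearL [ 658. -145.   17.]
side rearR [ 585. -163.    1.]
side vial [614. -21.  37.]
side barA [ 506. -108.   47.]
side barB [ 394. -116.   39.]
side trayL [527. -73.   6.]
side trayT [ 516. -168.    7.]
side trayR [ 373. -160.    7.]
side trayB [381. -62.   5.]
side spare [469.  72.  61.]
side jar [493. 215.  69.]
side pad [607. 126.  28.]
```

View pics/crop.png

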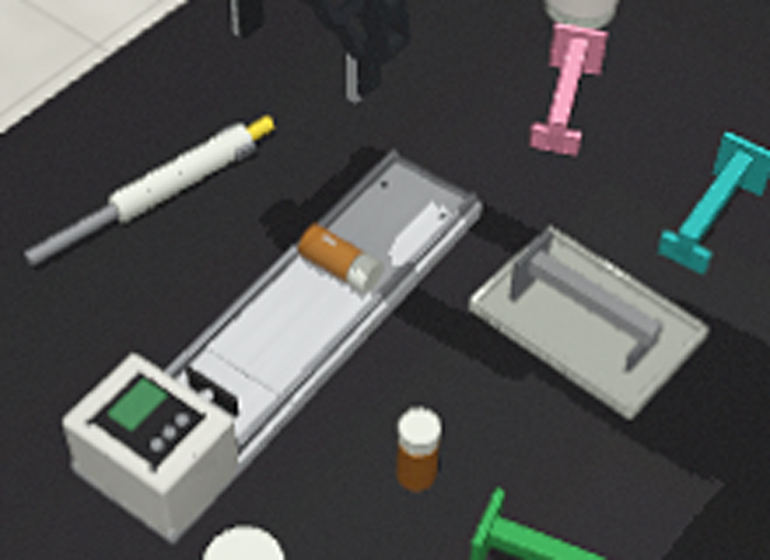

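The crop confirms it: the grey paddle is in the tray, with its tall blade at the +x end (crop 525,265) and its foot at the -x end (645,345). The reader runs along about +y. Next I'll lift the arm for a wrist view.

step_arm(plan="0 0 0 -20 -10 45 0;0 0 0 -40 -30 90 0;0 0 0 -60 -45 135 0;0 0 0 -75 -60 175 0;0 0 0 -75 -60 175 0;0 0 0 -75 -60 175 0")

```text
clock: 0.7
eef_pos: [550.0, -60.3, 421.3]
tcp_rot: [3.139, 0.0, 1.57]
contact_force: [-0.3, -0.1, -0.8]
opening: 0.996
grasp_force: 0.0
```

Run:
```python
from h import *
print(r.sense()["eef_pos"],r.sense()["qvel"].round(3))
p,d,c=grab("wrist"); np.savez("w1.npz",p=p,d=d,c=c); cv2.imwrite("pics/w1.png",cv2.resize(p[:,:,::-1],(768,576)))
print(np.array(c["world_from_camera"]).round(3),c["K"],c["k1"])
```

```text
[550.04490274 -60.34381379 421.30082811] [ 0.011  0.039  0.034  0.003 -0.009  0.001]
[[ 1.00000e+00 -2.00000e-03  2.00000e-03  5.49232e+02]
 [-1.00000e-03 -9.60000e-01 -2.80000e-01  1.07230e+01]
 [ 3.00000e-03  2.80000e-01 -9.60000e-01  5.49774e+02]
 [ 0.00000e+00  0.00000e+00  0.00000e+00  1.00000e+00]] [[291.37472722   0.         254.74986111]
 [  0.         291.37472722 192.83150803]
 [  0.           0.           1.        ]] -0.04391553893345446
```

View pics/w1.png

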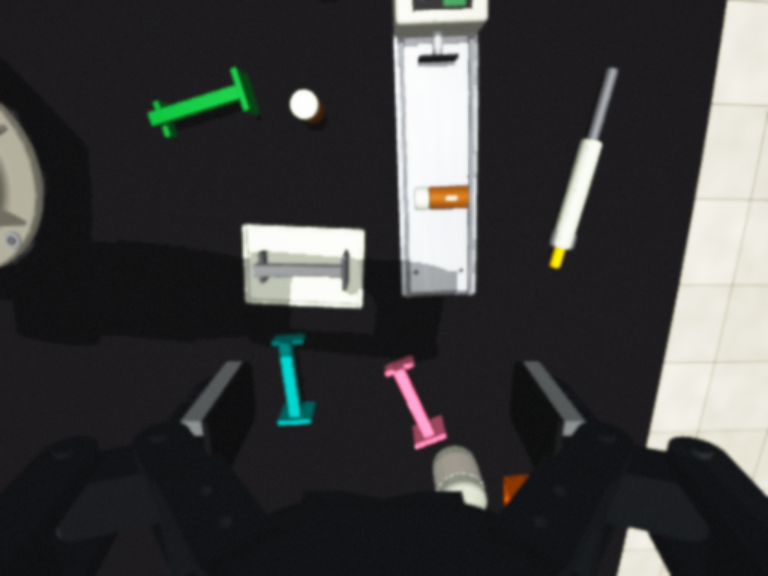

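The wrist view (768x576 scale) shows the tray at (304,266) with the grey paddle's bar from (262,270) to (345,270), blade on the right. The track runs from (438,293) up to the housing at (440,15), the vial is at (442,197) and the black pad is at (438,58).

```bash
cat > meas.py <<'E'
from h import *
def fit(name,Q,w=None):
    (cx,cy),(a,b),an=cv2.minAreaRect(Q[:,:2].astype(np.float32)); 
    print("  ",name,len(Q),"rect c",round(cx,1),round(cy,1),"size",round(a,1),round(b,1),"ang",round(an,2),"z",Q[:,2].mean().round(1))
def line(Q,ax):  # fit straight line along axis ax by PCA
    m=Q[:,:2].mean(0); v=cv2.fitLine(Q[:,:2].astype(np.float32),cv2.DIST_HUBER,0,.01,.01).ravel(); return m,np.degrees(np.arctan2(v[1],v[0]))
def run(fs):
  for f in fs:
    z=np.load(f,allow_pickle=True);p,d,c=z["p"],z["d"],z["c"].item();P=cloud(c,d);ok=d>0
    print(f)
    x,y,h=P[...,0],P[...,1],P[...,2]
    box=lambda a,b,e,g,lo,hi: P[ok&(x>a)&(x<b)&(y>e)&(y<g)&(h>lo)&(h<hi)]
    t=box(370,530,-175,-60,36.5,46);
    if len(t)>20: fit("bar",box(370,530,-175,-60,38,48));fit("blade",box(370,530,-175,-60,44,56));print("   barline",line(box(405,495,-160,-75,38,46),0))
    fit("tray",box(360,540,-185,-45,8,20))
    fit("traywall",box(360,540,-185,-45,5,20))
    hs=cv2.cvtColor(p,cv2.COLOR_RGB2HSV)
    for nm,m in (("amber",(hs[...,0]<18)&(hs[...,1]>120)),):
        q=P[ok&m&(x>565)&(x<680)&(y>-150)&(y<110)&(h>20)&(h<50)]; 
        if len(q): fit(nm,q)
    q=box(570,680,-100,115,30,50)
    if len(q): fit("vialtop",q); print("   ",line(q,0), "ymid of top",q[q[:,2]>np.percentile(q[:,2],70)].mean(0).round(1))
    fit("rails",box(560,690,-170,110,19,25)); fit("reader+",box(560,690,-190,110,8,30))
    for s in (1,-1):
        q=[]
    fit("deck",box(590,650,-130,60,10,17))
    fit("housing",box(550,700,90,250,58,72))
E
python3 - <<'E'
from meas import *
run(["w1.npz","scene.npz","side.npz"])
E
```

```text
w1.npz
   bar 466 rect c 451.5 -110.3 size 37.2 110.5 ang 88.54 z 41.6
   blade 97 rect c 455.7 -113.7 size 41.8 102.5 ang 89.22 z 49.4
   barline (array([ 449.98052749, -113.62671881]), np.float32(-1.4749395))
   tray 586 rect c 449.9 -115.9 size 100.5 149.3 ang 87.5 z 11.3
   traywall 826 rect c 449.8 -115.8 size 100.4 149.5 ang 87.21 z 9.7
   amber 323 rect c 626.8 -28.1 size 44.3 23.8 ang 3.35 z 39.1
   vialtop 530 rect c 618.8 -28.5 size 62.1 25.5 ang 2.65 z 38.6
    (array([618.74965119, -27.80941204]), np.float32(2.1787708)) ymid of top [621.9 -28.5  41.6]
   rails 1030 rect c 616.8 -19.4 size 84.8 261.9 ang 2.31 z 21.7
   reader+ 7066 rect c 616.7 -19.6 size 93.2 262.2 ang 2.17 z 14.9
   deck 3001 rect c 620.0 -35.0 size 59.9 189.9 ang 0.02 z 13.9
   housing 1006 rect c 609.4 156.4 size 92.6 21.8 ang 0.59 z 65.8
scene.npz
   bar 147 rect c 456.3 -108.8 size 44.7 114.9 ang 81.05 z 41.2
   blade 34 rect c 469.8 -121.6 size 90.8 45.0 ang 8.0 z 48.1
   barline (array([ 449.45731715, -115.0240181 ]), np.float32(-3.501606))
   tray 247 rect c 452.9 -117.1 size 104.1 152.0 ang 87.37
[... 687 characters left out ...]
47.6
   barline (array([ 447.64330667, -112.7605074 ]), np.float32(-0.54604715))
   tray 232 rect c 449.0 -114.9 size 102.2 150.1 ang 87.37 z 10.4
   traywall 377 rect c 449.4 -114.9 size 102.7 151.6 ang 86.97 z 8.9
   amber 143 rect c 626.6 -23.8 size 45.6 24.9 ang 1.19 z 35.7
   vialtop 198 rect c 618.2 -25.0 size 63.1 25.9 ang 3.44 z 36.5
    (array([616.72384534, -23.07895203]), np.float32(3.2444944)) ymid of top [620.4 -26.   39.8]
   rails 261 rect c 615.9 -18.4 size 85.0 256.3 ang 2.37 z 20.6
   reader+ 2473 rect c 614.5 -19.9 size 90.1 263.3 ang 2.31 z 13.5
   deck 904 rect c 620.0 -34.9 size 59.8 189.7 ang 0.03 z 12.3
   housing 1055 rect c 608.0 184.7 size 92.1 71.3 ang 1.69 z 64.7
```

step_arm(plan="0 0 -8.5 -10 -6 -25 0;0 0 -17 -20 -12 -55 0;0 0 -25.5 -32 -18 -85 0;0 0 -34 -44 -24 -115 0;0 0 -42.5 -56 -30 -145 0;0 0 -51 -68 -37 -175 0;0 0 -59.5 -82 -45 -205 0;0 0 -68 -98 -53 -230 0")

```text
clock: 1.55
eef_pos: [450.1, -112.4, 187.0]
tcp_rot: [-3.139, 0.003, 0.379]
contact_force: [0.4, -0.5, -0.0]
opening: 0.999
grasp_force: 0.0
```

step_arm(plan="0 0 -8 0 0 -10 0;0 0 -16 0 0 -20 0;0 0 -23.5 0 0 -30 0;0 0 -23.5 0 0 -40 0;0 0 -23.5 0 0 -40 0;0 0 -23.5 0 0 -40 0;0 0 -23.5 0 0 -40 0")

```text
clock: 2.25
eef_pos: [452.2, -112.9, 150.4]
tcp_rot: [3.142, -0.0, -0.024]
contact_force: [0.5, -0.2, -0.2]
opening: 1.001
grasp_force: 0.0
```

Run:
```python
from meas import *
s=r.sense();print(s["eef_pos"],s["tcp_rot"],s["qpos"])
p,d,c=grab("wrist"); np.savez("w2.npz",p=p,d=d,c=c); cv2.imwrite("pics/w2.png",p[:,:,::-1])
P=cloud(c,d);x,y,h=P[...,0],P[...,1],P[...,2]
for lo,hi in((405,430),(430,450),(450,470),(470,495),(492,515),(390,405)):
    q=P[(d>0)&(x>lo)&(x<hi)&(y>-160)&(y<-75)&(h>36)&(h<60)]
    if len(q):print(lo,len(q),q.min(0).round(1),q.max(0).round(1),np.median(q,0).round(1))
```

```text
[ 452.18814592 -112.92245631  150.41367883] [ 3.14156767e+00 -1.24683965e-04 -2.41741386e-02] [-2.47940051e-01  2.31994199e-01  2.05237645e+00  4.36896359e-06
  8.57094882e-01  1.34702756e+00]
405 400 [ 405.1 -120.5   39.6] [ 430.  -107.2   43.7] [ 418.  -114.    41.8]
430 354 [ 430.  -121.6   40.1] [ 449.9 -107.4   44.3] [ 440.2 -114.5   41.7]
450 390 [ 450.  -121.9   39.7] [ 470.  -108.    43.5] [ 460.2 -115.    41.8]
470 517 [ 470.  -122.3   39.4] [ 495.  -108.5   43.4] [ 482.7 -115.5   41.7]
492 697 [ 492.2 -137.8   38.7] [508.  -94.   51.8] [ 503.8 -115.7   49.2]
390 156 [ 393.8 -120.1   39.6] [ 405.  -107.2   43.9] [ 399.7 -113.7   41.7]
```

View pics/w2.png

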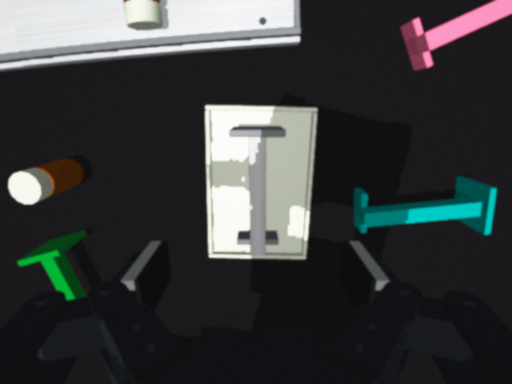

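The view shows the bar upright in the image from (258,135) to (258,250), between the fingers. The blade is at (257,132), and nothing is in the way.

step_arm(plan="0 0 0 -1 -2 -30 0;0 0 0 -1 -2 -60 0;0 0 0 -1 -2 -85 0;0 0 0 -1 -2 -105 0;0 0 0 -1 -2 -115 0;0 0 0 -1 -2 -121 0;0 0 0 -1 -2 -121 0;0 0 0 -1 -2 -121 0", force=50)

```text
clock: 3.1
eef_pos: [451.6, -115.2, 30.0]
tcp_rot: [3.141, -0.001, -0.026]
contact_force: [-0.5, 1.0, 1.0]
opening: 1.002
grasp_force: 0.0
```

step_arm(plan="0 0 0 0 0 0 120;0 0 0 0 0 0 255;0 0 0 0 0 0 255;0 0 0 0 0 0 255;0 0 0 0 0 0 255;0 0 0 0 0 0 255;0 0 0 0 0 0 255;0 0 0 0 0 0 255", force=50)

```text
clock: 3.9
eef_pos: [451.1, -115.0, 29.5]
tcp_rot: [3.142, -0.0, -0.026]
contact_force: [-1.7, 0.4, 4.7]
opening: 0.154
grasp_force: 49.2
```

step_arm(plan="0 0 0 0 0 5 255;0 0 0 0 0 15 255;0 0 0 0 0 30 255;0 0 0 0 0 50 255;0 0 0 0 0 70 255;0 0 0 0 0 90 255;0 0 0 0 0 100 255;0 0 0 0 0 100 255")

```text
clock: 4.7
eef_pos: [451.9, -115.2, 130.8]
tcp_rot: [3.141, -0.003, -0.026]
contact_force: [0.5, 0.3, -2.1]
opening: 0.153
grasp_force: 48.9
```

Run:
```python
from meas import *
s=r.sense();print(s["eef_pos"],s["contact_force"],s["wrist_torque"])
p,d,c=grab("wrist")
np.savez("w3.npz",p=p,d=d,c=c)
P=cloud(c,d);x,y,h=P[...,0],P[...,1],P[...,2]
for lo,hi in((405,430),(430,450),(470,480),(480,495),(500,515),(390,405)):
    q=P[(d>0)&(x>lo)&(x<hi)&(y>-160)&(y<-75)&(h>125)&(h<165)]
    if len(q)>5:print(lo,len(q),q.min(0).round(1),q.max(0).round(1),np.median(q,0).round(1))
```

```text
[ 451.89357091 -115.2204138   130.75923708] [ 0.50269721  0.32860225 -2.09635599] [-0.06011117  0.01560858 -0.05025703]
405 560 [ 405.1 -121.5  125.3] [ 430.  -103.   144.8] [ 424.6 -114.7  142.9]
430 1463 [ 430.  -124.6  141.2] [ 450.  -105.2  165. ] [ 442.5 -114.9  143.3]
470 688 [ 470.  -122.5  141.3] [ 480.  -108.7  144.7] [ 475.1 -115.8  143. ]
480 1143 [ 480.  -123.1  141.2] [ 495.  -108.9  145.3] [ 487.6 -116.   143.1]
500 2655 [ 500.  -138.4  125.3] [508.8 -94.3 153.4] [ 506.4 -116.4  150.7]
```

step_arm(plan="0 0 8 10 0 5 255;0 0 16 30 0 5 255;0 0 24 50 0 5 255;0 0 32 70 0 5 255;0 0 40 90 0 5 255;0 0 48 115 0 5 255;0 0 56 140 -3 5 255;0 0 64 160 -5 5 255")

```text
clock: 5.55
eef_pos: [611.6, -119.9, 132.6]
tcp_rot: [-3.14, 0.0, 1.097]
contact_force: [-0.2, 0.5, -0.6]
opening: 0.157
grasp_force: 48.9
```

step_arm(plan="0 0 8 5 0 0 255;0 0 16 9 0 0 255;0 0 24 9 0 0 255;0 0 29.8 9 0 0 255;0 0 29.8 9 0 -10 255;0 0 29.8 9 0 -20 255;0 0 29.8 9 0 -30 255;0 0 29.8 9 0 -30 255")

```text
clock: 6.35
eef_pos: [618.5, -119.7, 101.7]
tcp_rot: [-3.138, -0.001, 1.61]
contact_force: [-0.1, -0.1, -1.7]
opening: 0.152
grasp_force: 48.9
```

Run:
```python
from meas import *
s=r.sense();print(s["eef_pos"],s["tcp_rot"],s["contact_force"])
p,d,c=grab("wrist"); np.savez("w4.npz",p=p,d=d,c=c); cv2.imwrite("pics/w4.png",p[:,:,::-1])
P=cloud(c,d);x,y,h=P[...,0],P[...,1],P[...,2]; ok=d>0
q=P[ok&(x>590)&(x<650)&(y>-80)&(y<-50)&(h>90)&(h<140)]; print("blade",q.min(0),q.max(0)); q=q[q[:,2]>115]
q=P[ok&(x>590)&(x<650)&(y>-72)&(y<-55)&(h>90)&(h<140)]; print(cv2.minAreaRect(q[:,:2].astype(np.float32)))
for a in (-40,0,30,60,90):   # rail inner/outer by height
    q=P[ok&(x>560)&(x<680)&(abs(y-a)<6)&(h>19)&(h<26)]
    if len(q)>5: print(a,len(q),q[:,0].min().round(1),q[:,0].max().round(1),((q[:,0].min()+q[:,0].max())/2).round(1))
q=P[ok&(x>560)&(x<680)&(y>100)&(h>50)&(h<75)]
if len(q): print("hous",cv2.minAreaRect(q[:,:2].astype(np.float32)))
q=P[ok&(x>570)&(x<680)&(y>-50)&(y<0)&(h>30)&(h<50)]
print("vial",cv2.minAreaRect(q[:,:2].astype(np.float32)),q[:,2].max())
q=P[ok&(x>590)&(x<640)&(y>90)&(y<150)&(h>18)&(h<45)]
if len(q):print("pad",q[:,1].min(),np.percentile(q[:,1],[5,50]),len(q))
```

```text
[ 618.46565226 -119.70767506  101.7317906 ] [-3.13783691e+00 -8.88764762e-04  1.60952142e+00] [-0.09971718 -0.07814008 -1.72568123]
blade [593.66188799 -79.99281232  90.09444498] [637.72985785 -61.93206305 123.7215503 ]
((615.7041625976562, -67.48616027832031), (44.132781982421875, 9.548270225524902), 2.4086649417877197)
-40 352 575.7 660.0 617.8
0 390 573.4 657.9 615.7
vial ((619.112548828125, -28.58863639831543), (62.15191650390625, 26.95672607421875), 2.355074405670166) 43.88708383431401
```

View pics/w4.png

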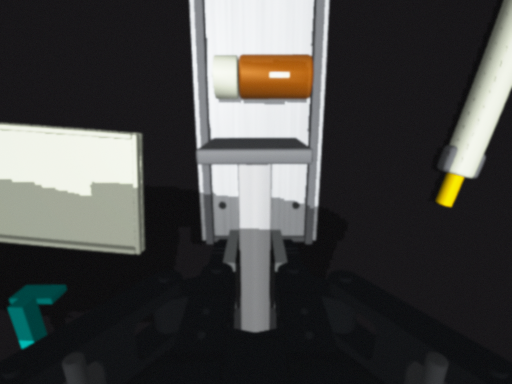

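The view shows the blade at (253,153), square to the track and behind the vial at (262,77). It sits slightly left of centre, so I'll shift it +3.5 mm in x and lower it.

step_arm(plan="0 0 0 3.5 0 -8 255;0 0 0 3.5 0 -20 255;0 0 0 3.5 0 -32 255;0 0 0 3.5 0 -42 255;0 0 0 3.5 0 -50 255;0 0 0 3.5 0 -55 255;0 0 0 3.5 0 -55.5 255;0 0 0 3.5 0 -55.5 255")

```text
clock: 7.2
eef_pos: [623.6, -120.0, 48.8]
tcp_rot: [3.141, 0.0, 1.611]
contact_force: [0.3, 0.9, -0.4]
opening: 0.156
grasp_force: 48.9
```

Run:
```python
from meas import *
s=r.sense();print(s["eef_pos"],s["tcp_rot"],s["contact_force"])
p,d,c=grab("wrist")
P=cloud(c,d);x,y,h=P[...,0],P[...,1],P[...,2]; ok=d>0
q=P[ok&(x>590)&(x<650)&(y>-75)&(y<-50)&(h>45)&(h<75)]; print(cv2.minAreaRect(q[:,:2].astype(np.float32)),np.percentile(q[:,2],[50,90]))
q=P[ok&(x>570)&(x<680)&(y>-50)&(y<0)&(h>30)&(h<50)]
print("vial",cv2.minAreaRect(q[:,:2].astype(np.float32)),q[:,2].max())
print(r.sense()["contact_force"])
```

```text
[ 623.62036379 -119.99112605   48.82325557] [3.14148883e+00 1.01273966e-05 1.61096264e+00] [ 0.30144821  0.88581975 -0.36042401]
((620.717041015625, -69.14684295654297), (44.12457275390625, 12.227598190307617), 2.5882084369659424) [68.42981544 69.59272806]
vial ((619.1617431640625, -29.156494140625), (62.36223220825195, 25.918872833251953), 2.2515676021575928) 43.8821811182477
[-0.39687437  0.1054423  -0.44648793]
```

step_arm(plan="0 0 0 0 0 -1 255;0 0 0 0 0 -2 255;0 0 0 -0.7 3 -2 255;0 0 0 -1 6 -2 255;0 0 0 -1.2 9 -2 255;0 0 0 -1.4 12 -2 255;0 0 0 -1.5 14 -2 255;0 0 0 -1.6 16 -2 255")

```text
clock: 8.05
eef_pos: [621.9, -103.7, 46.8]
tcp_rot: [-3.142, 0.0, 1.611]
contact_force: [-0.1, 0.2, -1.0]
opening: 0.157
grasp_force: 48.9
```

step_arm(plan="0 0 0 -0.1 2 0 255;0 0 0 -0.2 4 0 255;0 0 0 -0.3 6 0 255;0 0 0 -0.4 8 0 255;0 0 0 -0.5 11 0 255;0 0 0 -0.6 14 0 255;0 0 0 -0.7 17 0 255;0 0 0 -0.8 20 0 255")

```text
clock: 8.85
eef_pos: [621.1, -83.7, 46.8]
tcp_rot: [-3.142, -0.0, 1.611]
contact_force: [-0.6, -0.4, -0.7]
opening: 0.152
grasp_force: 49.0
```

```bash
cat > vb.py <<'E'
from h import *
def look(prt=True):
    s=r.sense();p,d,c=grab("wrist");t=s["eef_pos"]
    P=cloud(c,d);x,y,h=P[...,0],P[...,1],P[...,2]; ok=d>0
    rd=lambda X,Y:((X-616.0)*-.041+(Y-19.0)*.9992,-(X-616.0)*.9992-(Y-19.0)*.041)
    print("t",s["clock"],"tcp",t.round(1),"F",s["contact_force"].round(1),"g",round(s["grasp_force"],1))
    q=P[ok&(x>570)&(x<680)&(y>t[1]+60)&(y<t[1]+200)&(y<118)&(h>31)&(h<44)]
    if len(q):
        a=cv2.minAreaRect(q[:,:2].astype(np.float32));print("vial",np.round(a[0],1),np.round(a[1],1),round(a[2],2),"reader",np.round(rd(*a[0]),1),"top",np.percentile(q[:,2],95).round(1))
    q=P[ok&(x>580)&(x<650)&(y>t[1]+45)&(y<t[1]+62)&(h>50)&(h<75)]
    if len(q): print("blade",np.round(cv2.minAreaRect(q[:,:2].astype(np.float32))[0],1),"front y",np.percentile(q[:,1],98).round(1),"topz",np.percentile(q[:,2],50).round(1))
    return p,d,c
if __name__=="__main__": look()
E
python3 vb.py
```

```text
t 8.85 tcp [621.1 -83.7  46.8] F [-0.6 -0.4 -0.7] g 49.0
vial [618.5 -11.8] [62.3 25. ] 1.18 reader [-30.9  -1.2] top 42.2
blade [618.2 -32.8] front y -26.2 topz 66.5
```

step_arm(plan="0 0 0 -0.1 3 0 255;0 0 0 -0.2 6 0 255;0 0 0 -0.4 9 0 255;0 0 0 -0.5 12 0 255;0 0 0 -0.6 15 0 255;0 0 0 -0.7 18 0 255;0 0 0 -0.9 21 0 255;0 0 0 -1 24 0 255")

```text
clock: 9.7
eef_pos: [620.1, -59.7, 46.8]
tcp_rot: [-3.142, -0.0, 1.611]
contact_force: [-0.3, -0.4, -1.1]
opening: 0.155
grasp_force: 49.0
```

```bash
python3 vb.py
```

```text
t 9.7 tcp [620.1 -59.7  46.8] F [-0.3 -0.4 -1.1] g 49.0
vial [617.4  11.8] [62.1 25.4] 2.4 reader [-7.3 -1.1] top 42.1
blade [617.3  -8.9] front y -2.2 topz 66.5
```

step_arm(plan="0 0 0 -0.1 3 0 255;0 0 0 -0.2 6 0 255;0 0 0 -0.4 9 0 255;0 0 0 -0.5 12 0 255;0 0 0 -0.6 15 0 255;0 0 0 -0.7 18 0 255;0 0 0 -0.9 21 0 255;0 0 0 -1 24 0 255")

```text
clock: 10.55
eef_pos: [619.1, -35.7, 46.8]
tcp_rot: [-3.142, -0.0, 1.611]
contact_force: [0.2, 0.2, -2.2]
opening: 0.15
grasp_force: 49.0
```

step_arm(plan="0 0 0 -0.1 3 0 255;0 0 0 -0.2 6 0 255;0 0 0 -0.4 9 0 255;0 0 0 -0.5 12 0 255;0 0 0 -0.6 15 0 255;0 0 0 -0.7 18 0 255;0 0 0 -0.9 21 0 255;0 0 0 -1 24 0 255")

```text
clock: 11.35
eef_pos: [618.1, -11.8, 46.8]
tcp_rot: [-3.142, -0.0, 1.611]
contact_force: [-0.3, -0.4, -0.8]
opening: 0.154
grasp_force: 49.0
```

Run:
```python
from vb import *
p,d,c=look(); cv2.imwrite("pics/w5.png",p[:,:,::-1])
P=cloud(c,d);x,y,h=P[...,0],P[...,1],P[...,2]
for z in (25,30,35):
    q=P[(d>0)&(abs(x-611)<18)&(y>85)&(y<150)&(abs(h-z)<3)]
    if len(q): print(z,len(q),np.percentile(q[:,1],[2,10,50]).round(1))
q=P[(d>0)&(x>560)&(x<660)&(y>120)&(h>50)&(h<72)]
if len(q): print("hous front y",np.percentile(q[:,1],[1,5]))
```

```text
t 11.35 tcp [618.1 -11.8  46.8] F [-0.3 -0.4 -0.8] g 49.0
vial [615.2  60.4] [62.2 25. ] 0.63 reader [41.4 -0.9] top 42.2
blade [615.3  39.1] front y 45.8 topz 66.5
```

View pics/w5.png

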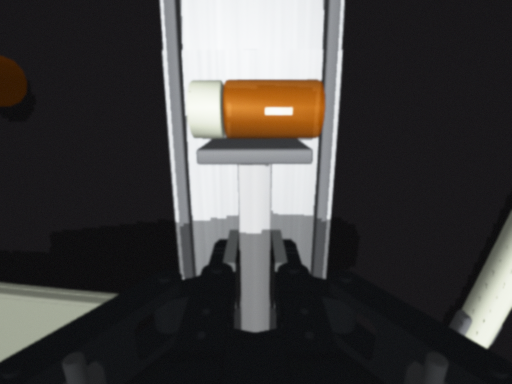

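The view shows the vial square at (256,108), just ahead of the blade at (255,152). I'll go slower over the step.

step_arm(plan="0 0 0 -0.1 3 0 255;0 0 0 -0.2 6 0 255;0 0 0 -0.4 9 0 255;0 0 0 -0.5 12 0 255;0 0 0 -0.6 15 0 255;0 0 0 -0.7 17 0 255;0 0 0 -0.8 19 0 255;0 0 0 -0.9 21 0 255")

```text
clock: 12.2
eef_pos: [617.2, 9.2, 46.8]
tcp_rot: [3.142, 0.0, 1.611]
contact_force: [-0.1, -1.0, -1.9]
opening: 0.153
grasp_force: 49.0
```

step_arm(plan="0 0 0 -0.1 1.5 0 255;0 0 0 -0.1 3 0 255;0 0 0 -0.2 4.5 0 255;0 0 0 -0.2 6 0 255;0 0 0 -0.3 7.5 0 255;0 0 0 -0.4 9 0 255;0 0 0 -0.4 10.5 0 255;0 0 0 -0.5 12 0 255")

```text
clock: 13.0
eef_pos: [616.7, 21.1, 46.8]
tcp_rot: [-3.142, -0.0, 1.611]
contact_force: [0.2, 0.0, -0.6]
opening: 0.156
grasp_force: 49.0
```

```bash
python3 vb.py
```

```text
t 13.0 tcp [616.7  21.1  46.8] F [ 0.2  0.  -0.6] g 49.0
vial [613.4 101.5] [62.1 26. ] 2.46 reader [82.6 -0.8] top 40.1
blade [614.  72.] front y 78.6 topz 66.5
```

step_arm(plan="0 0 0 0 1.5 0 255;0 0 0 -0.1 3 0 255;0 0 0 -0.2 4.5 0 255;0 0 0 -0.2 6 0 255;0 0 0 -0.3 7 0 255;0 0 0 -0.3 8 0 255;0 0 0 -0.4 9 0 255;0 0 0 -0.4 9 0 255")

```text
clock: 13.85
eef_pos: [616.3, 30.1, 46.8]
tcp_rot: [3.142, -0.0, 1.611]
contact_force: [0.3, -0.5, -1.5]
opening: 0.154
grasp_force: 49.0
```

```bash
python3 vb.py
```

```text
t 13.85 tcp [616.3  30.1  46.8] F [ 0.3 -0.5 -1.5] g 49.0
vial [613.2 105.3] [61.8 25.9] 2.3 reader [86.4 -0.8] top 40.2
blade [613.4  81.1] front y 87.6 topz 66.5
```

step_arm(plan="0 0 0 0 0.5 0 255;0 0 0 0 1 0 255;0 0 0 -0.1 1.5 0 255;0 0 0 -0.1 2 0 255;0 0 0 -0.1 2.5 0 255;0 0 0 -0.1 3 0 255;0 0 0 -0.1 3.5 0 255;0 0 0 -0.2 4 0 255")

```text
clock: 14.7
eef_pos: [616.1, 34.0, 46.8]
tcp_rot: [3.142, -0.0, 1.611]
contact_force: [-0.3, -0.1, -1.7]
opening: 0.154
grasp_force: 49.0
```

step_arm(plan="0 0 0 0 0.5 0 255;0 0 0 0 1 0 255;0 0 0 -0.1 1.5 0 255;0 0 0 -0.1 2 0 255;0 0 0 -0.1 2 0 255;0 0 0 -0.1 2 0 255")

```text
clock: 15.3
eef_pos: [616.1, 35.8, 46.8]
tcp_rot: [3.142, 0.0, 1.611]
contact_force: [0.5, -3.5, -0.6]
opening: 0.152
grasp_force: 49.0
```

```bash
python3 vb.py
```

```text
t 15.3 tcp [616.1  35.8  46.8] F [ 0.5 -3.5 -0.6] g 49.0
vial [613.2 106.9] [62.4 22.2] 0.03 reader [87.9 -0.8] top 40.2
blade [613.2  86.7] front y 93.2 topz 66.5
```

step_arm(plan="0 0 0 0 0.2 0 255;0 0 0 0 0.4 0 255;0 0 0 0 0.6 0 255;0 0 0 0 0.6 0 255")

```text
clock: 15.75
eef_pos: [616.0, 36.3, 46.8]
tcp_rot: [3.142, 0.0, 1.611]
contact_force: [0.4, -5.3, -0.0]
opening: 0.155
grasp_force: 49.1
```

step_arm(plan="0 0 0 0 0.2 0 255;0 0 0 0 0.4 0 255;0 0 0 0 0.4 0 255;0 0 0 0 0.4 0 255")

```text
clock: 16.15
eef_pos: [616.0, 36.6, 46.8]
tcp_rot: [3.142, 0.001, 1.611]
contact_force: [0.5, -6.8, 0.6]
opening: 0.155
grasp_force: 49.2
```

step_arm(plan="0 0 0 0 0 0 255;0 0 0 0 0 0 255;0 0 0 0 0 0 255;0 0 0 0 0 0 255;0 0 0 0 0 0 255;0 0 0 0 0 0 255;0 0 0 0 0 0 255;0 0 0 0 0 0 255")

```text
clock: 16.95
eef_pos: [616.0, 36.6, 46.8]
tcp_rot: [3.142, 0.001, 1.611]
contact_force: [0.6, -6.4, 0.4]
opening: 0.157
grasp_force: 49.2
```

step_arm(plan="0 0 0 0 0 0 255;0 0 0 0 0 0 255;0 0 0 0 0 0 255;0 0 0 0 0 0 255;0 0 0 0 0 0 255;0 0 0 0 0 0 255;0 0 0 0 0 0 255")

```text
clock: 17.65
eef_pos: [616.1, 36.6, 46.9]
tcp_rot: [3.141, 0.001, 1.611]
contact_force: [-0.0, -5.7, 0.6]
opening: 0.155
grasp_force: 49.2
```

```bash
python3 vb.py
```

```text
t 17.65 tcp [616.1  36.6  46.9] F [-0.  -5.7  0.6] g 49.2
vial [613.1 107.3] [62.4 21.4] 0.01 reader [88.3 -0.7] top 40.2
blade [613.3  87.5] front y 94.1 topz 66.4
```

step_arm(plan="0 0 0 0 -0.2 0 255;0 0 0 0 -0.4 0 255;0 0 0 0 -0.6 0 255;0 0 0 0 -0.8 0 255;0 0 0 0 -1 0 255;0 0 0 0 -1.2 0 255;0 0 0 0 -1.4 0 255;0 0 0 0 -1.6 0 255")

```text
clock: 18.5
eef_pos: [616.0, 35.6, 46.8]
tcp_rot: [3.142, -0.0, 1.611]
contact_force: [1.1, -0.7, -1.3]
opening: 0.154
grasp_force: 49.0
```

step_arm(plan="0 0 0 0 -0.2 0 255;0 0 0 0 -0.4 0 255;0 0 0 0 -0.6 0 255;0 0 0 0 -0.8 0 255;0 0 0 0 -1 0 255;0 0 0 0 -1.2 0 255;0 0 0 0 -1.4 0 255;0 0 0 0 -1.6 0 255")

```text
clock: 19.3
eef_pos: [616.0, 33.8, 46.8]
tcp_rot: [3.142, -0.0, 1.611]
contact_force: [-0.1, -1.0, -1.6]
opening: 0.157
grasp_force: 49.0
```

step_arm(plan="0 0 0 0 -0.3 0 255;0 0 0 0 -0.6 0 255;0 0 0 0 -1 0 255;0 0 0 0 -1.5 0 255;0 0 0 0 -2 0 255;0 0 0 0.1 -3 0 255;0 0 0 0.2 -4 0 255;0 0 0 0.2 -5 0 255")

```text
clock: 20.1
eef_pos: [616.2, 28.7, 46.8]
tcp_rot: [3.142, 0.0, 1.611]
contact_force: [-0.3, -0.2, -1.4]
opening: 0.157
grasp_force: 49.0
```

```bash
python3 vb.py
```

```text
t 20.1 tcp [616.2  28.7  46.8] F [-0.3 -0.2 -1.4] g 49.0
vial [613.2 105.3] [62.1 25.8] 2.34 reader [86.3 -0.8] top 40.1
blade [613.5  79.7] front y 86.2 topz 66.5
```

step_arm(plan="0 0 0 0.2 -5 0 255;0 0 0 0.4 -12 0 255;0 0 0 0.8 -20 0 255;0 0 0 1.2 -30 0 255;0 0 0 1.5 -35 10 255;0 0 0 1.5 -40 30 255;0 0 0 1.5 -45 60 255;0 0 0 1.5 -55 85 255")

```text
clock: 20.95
eef_pos: [617.9, -26.6, 133.7]
tcp_rot: [3.141, -0.0, 1.611]
contact_force: [0.3, -0.3, -1.2]
opening: 0.154
grasp_force: 49.0
```

step_arm(plan="0 0 -8 -10 -10 0 255;0 0 -16 -30 -20 0 255;0 0 -24 -50 -32 0 255;0 0 -32 -70 -44 0 255;0 0 -40 -90 -55 0 255;0 0 -48 -110 -66 0 255;0 0 -56 -130 -77 0 255;0 0 -64 -148 -85 0 255")

```text
clock: 21.75
eef_pos: [468.8, -112.1, 132.5]
tcp_rot: [3.141, -0.0, 0.488]
contact_force: [0.1, -0.3, -1.5]
opening: 0.157
grasp_force: 49.0
```

step_arm(plan="0 0 -8 -10 -2 0 255;0 0 -16 -16 -4 0 255;0 0 -24 -18 -4 0 255;0 0 -30 -18 -4 0 255;0 0 -30 -18 -4 0 255;0 0 -30 -18 -4 0 255;0 0 -30 -18 -4 0 255")

```text
clock: 22.45
eef_pos: [451.8, -115.3, 132.0]
tcp_rot: [3.142, -0.0, -0.027]
contact_force: [-0.4, 0.6, -2.0]
opening: 0.156
grasp_force: 49.0
```

Run:
```python
from meas import *
s=r.sense();print(s["eef_pos"],s["tcp_rot"],s["contact_force"])
for n in("wrist","side"):
    p,d,c=grab(n);P=cloud(c,d);x,y,h=P[...,0],P[...,1],P[...,2];ok=d>0
    q=P[ok&(x>560)&(x<670)&(y>70)&(y<118)&(h>29)&(h<44)]
    if len(q): print(n,"vial",cv2.minAreaRect(q[:,:2].astype(np.float32)))
    q=P[ok&(x>360)&(x<540)&(y>-185)&(y<-45)&(h>8)&(h<20)]; print(n,"tray",cv2.minAreaRect(q[:,:2].astype(np.float32)))
    q=P[ok&(x>470)&(x<497)&(y>-150)&(y<-80)&(h>125)&(h<150)]; print(n,"bar",np.median(q,0))
```

```text
[ 451.82723805 -115.31536581  132.04978645] [ 3.14153049e+00 -3.37834101e-04 -2.73232852e-02] [-0.37345687  0.59321864 -1.98114341]
wrist tray ((450.87628173828125, -116.72044372558594), (100.59461975097656, 147.65771484375), 87.41068267822266)
wrist bar [ 484.12208851 -116.08520109  144.31407588]
side vial ((611.9303588867188, 106.67630767822266), (63.51383972167969, 22.521854400634766), 0.3597184717655182)
side tray ((448.7710876464844, -114.46430969238281), (102.31403350830078, 150.6400909423828), 87.2126235961914)
side bar [ 493.23447246 -109.09426279  130.23797385]
```

step_arm(plan="0 0 0 -1 0 -20 255;0 0 0 -1 0 -45 255;0 0 0 -1 0 -65 255;0 0 0 -1 0 -80 255;0 0 0 -1 0 -90 255;0 0 0 -1 0 -96 255;0 0 0 -1 0 -98 255;0 0 0 -1 0 -99 255")

```text
clock: 23.35
eef_pos: [451.0, -115.3, 33.0]
tcp_rot: [3.141, -0.0, -0.029]
contact_force: [-0.5, 1.1, -2.2]
opening: 0.156
grasp_force: 49.0
```

step_arm(plan="0 0 0 0 0 -0.5 255;0 0 0 0 0 -1 255;0 0 0 0 0 -1.5 255;0 0 0 0 0 -2 255;0 0 0 0 0 -2 255;0 0 0 0 0 -2 255")

```text
clock: 23.95
eef_pos: [450.7, -115.2, 30.8]
tcp_rot: [-3.142, -0.0, -0.03]
contact_force: [0.6, -0.4, -1.6]
opening: 0.154
grasp_force: 49.0
```

step_arm(plan="0 0 0 0 0 -0.4 255;0 0 0 0 0 -0.8 255;0 0 0 0 0 -1.2 255;0 0 0 0 0 -1.2 255;0 0 0 0 0 -1.2 255")

```text
clock: 24.45
eef_pos: [450.7, -115.2, 29.6]
tcp_rot: [-3.142, 0.0, -0.03]
contact_force: [0.3, 0.3, -1.0]
opening: 0.154
grasp_force: 49.1
```

step_arm(plan="0 0 0 0 0 -0.3 255;0 0 0 0 0 -0.6 255;0 0 0 0 0 -0.6 255;0 0 0 0 0 -0.6 255")

```text
clock: 24.85
eef_pos: [450.7, -115.2, 29.5]
tcp_rot: [3.142, -0.0, -0.03]
contact_force: [-2.9, 1.4, 9.7]
opening: 0.156
grasp_force: 50.6
```

Contact with the floor. I'll release gradually and retreat.

step_arm(plan="0 0 0 0 0 0.4 255;0 0 0 0 0 0.4 255;0 0 0 0 0 0.4 200;0 0 0 0 0 0.4 150;0 0 0 0 0 0.4 80;0 0 0 0 0 0.4 0;0 0 0 0 0 0.4 0;0 0 0 0 0 0.4 0", force=20)

```text
clock: 25.65
eef_pos: [450.7, -115.2, 29.4]
tcp_rot: [3.142, -0.0, -0.03]
contact_force: [0.2, -0.1, -0.2]
opening: 0.996
grasp_force: 0.0
```

step_arm(plan="0 0 0 0 0 0 0;0 0 0 0 0 0 0;0 0 0 0 0 10 0;0 0 0 0 0 25 0;0 0 0 0 0 50 0;0 0 0 0 0 85 0;0 0 0 0 0 120 0;0 0 0 0 0 150 0")

```text
clock: 26.45
eef_pos: [450.7, -115.2, 181.9]
tcp_rot: [3.141, -0.001, -0.03]
contact_force: [0.2, -0.8, 0.4]
opening: 0.999
grasp_force: 0.0
```

step_arm(plan="0 0 0 20 10 30 0;0 0 0 40 20 60 0;0 0 0 60 30 90 0;0 0 0 60 30 90 0;0 0 0 60 30 90 0")

```text
clock: 26.95
eef_pos: [510.7, -85.0, 270.1]
tcp_rot: [3.141, -0.001, -0.029]
contact_force: [-0.4, 0.3, 0.5]
opening: 1.009
grasp_force: 0.0
```

Run:
```python
from meas import *
for n in("wrist","side","scene"):
    p,d,c=grab(n);np.savez("e_"+n+".npz",p=p,d=d,c=c);P=cloud(c,d);x,y,h=P[...,0],P[...,1],P[...,2];ok=d>0
    for nm,a in (("vial",(560,670,70,118,29,44)),("bar",(370,530,-175,-60,37,60)),("tray",(360,540,-185,-45,8,20))):
        q=P[ok&(x>a[0])&(x<a[1])&(y>a[2])&(y<a[3])&(h>a[4])&(h<a[5])]
        if len(q): print(n,nm,np.round(np.concatenate([np.ravel(cv2.minAreaRect(q[:,:2].astype(np.float32))[i]) for i in range(3)]),1),"z",np.percentile(q[:,2],[50,95]).round(1))
    if n=="side": cv2.imwrite("pics/end.png",cv2.resize(p[:,:,::-1],(768,576)))
print(r.sense()["clock"],r.sense()["eef_pos"])
```

```text
wrist vial [613.2 104.6  62.5  28.4   2.1] z [37.7 40.1]
wrist bar [ 451.6 -115.9   43.   112.7   89.4] z [41.9 50. ]
wrist tray [ 450.5 -116.5  100.4  150.5   87.2] z [11.4 14.1]
side vial [613.  106.3  23.4  63.3  89.9] z [35.8 38.7]
side bar [ 449.9 -110.4   43.2  113.1   85.5] z [40.1 48.2]
side tray [ 449.3 -114.4  102.3  150.4   87.6] z [ 9.9 14.4]
scene vial [616.5 104.8  62.4  25.9   4.1] z [36.8 40. ]
scene bar [ 457.1 -108.7   42.6  113.4   80.3] z [41.4 49.2]
scene tray [ 452.5 -117.9  103.2  151.5   87.1] z [10.7 16.5]
27.1 [509.22993403 -85.27616218 268.27115417]
```

View pics/end.png

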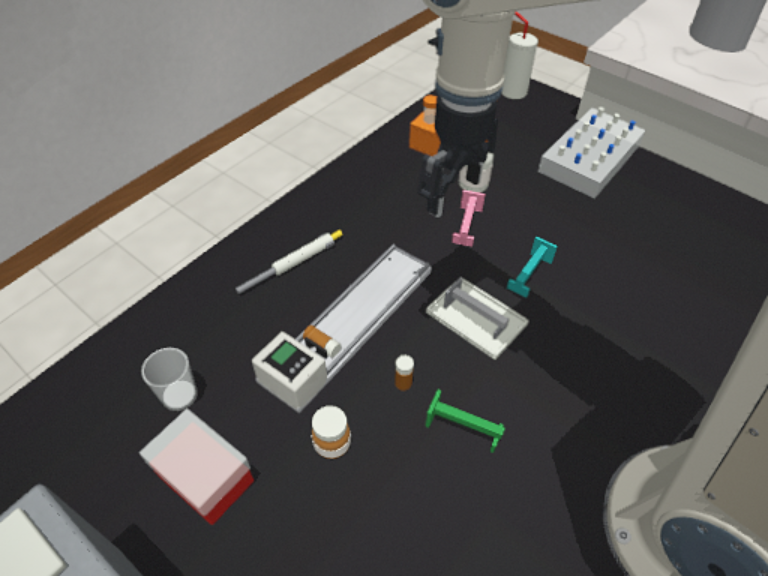

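The vial lies in the bed at the pad (322,342), the paddle stands in its tray (478,308), and the bystanders are where they were.

```bash
python3 -c "
from rig import r
print(r.sign_off())"
```

```text
the job is handed in; nothing more can be done
None
```

I handed the job in at about 27 s of the 69 s allowed: the vial was pressed at about 6 N for over 1.5 s and now lies in the bed at the reader, and the paddle stands upright in its tray; no verdict came back.

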